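Uncover the sample bath and hold its vial lift up at the second stop

ROBOT

A 6-joint arm with a two-finger parallel gripper is mounted at the origin on the work surface. World frame = base frame: x ahead of the robot, y to its left, z up, the work surface at z = 0. Lengths are in mm, angles in rad, forces in N, time in s.
With the tool pointing down it reaches from about 275 to 825 mm from the base axis. Payload 4.9 kg.
Tool frame: the origin (TCP) lies between the finger pads; the fingertips stand 17 mm ahead of it and the grasp point (between the pads) lies 2 mm behind it; z points along the fingers, y is the line along which they close (so a half turn about z gives the same grasp; the last joint's range is limited). The gripper opens to 85 mm and grips with 20 to 120 N. Pads are 22 mm wide; open, the fingers measure 114 mm over their backs; the gripper's body (76 mm by 85 mm) begins 54 mm behind the grasp point. The pads swing forward as they close: fully open they stand 13 mm farther back than shut.
Start: joints at [1.136, 0.326, -0.193, 1.052, 0, 1.437], TCP at [162.951, 525.324, 248.281] pointing down, gripper open.
Joint ranges: [-2.65, 2.65], [-0.97, 1.79], [-1.3, 1.35], [-1.93, 2.1], [-1.47, 1.37], [-3.14, 3.14]. Speed limits (rad/s): [2.57, 2.57, 3.14, 3.14, 3.14, 3.14].

INTERFACE

Orientations are given as [roll, pitch, yaw] about the fixed x, y, z axes, in that order (R = Rz(yaw) Ry(pitch) Rx(roll)).
In Python, from bench import move_ptp, movel, move_j, grip, dwell, solve_ik, capture, camera_model, IKError, sign_off, spot_in, regions_of, place_of, read_t, read_qpos, read_joint_velocities, read_effort, read_tcp_pos, read_orientation, read_contact_force, read_wrist_torque, read_opening, read_gripper_force gives the robot as it stands. Calls block until the motion is done:
- move_ptp(position, orientation): joint-space move of the TCP to a pose.
- movel(position, rot=None, max_speed=150, threshold=None): straight line of the TCP; rot=None keeps the orientation; max_speed is the mean speed in mm/s. With threshold (N) it stops when the force on the tool has changed by that much, and returns True; else False.
- move_j(angles): joint-space move.
- grip(opening, effort=None): opening from 0.0 (shut) to 1.0 (fully open); effort is the grip in N (None keeps the last); returns when the fingers have stopped.
- dwell(seconds).
- solve_ik(position, orientation): joint angles nearest the present ones, or None.
- capture(name): name is "side" or "top"; returns (picture, depth): 400x640x3 uint8, blue, green, red; 400x640 float32, mm along the optical axis (not along the pixel's ray), 0 where there is no reading.
- camera_model(name): a dict with "K" (3x3 intrinsics, pixels), "position" and "rotation" of the camera in the world. Camera axes: x right, y up, looking along -z (the intrinsics and any distortion apply to the point x, -y, -z); pixel columns grow to the right and rows downward; lengths in mm; the calibration is good to about 2 mm. A picture is of the moment at which its call begins. camera_model takes no time and is no camera call.
A pose or a line that the arm cannot do raises IKError and nothing moves.
- sign_off(): hands the job in; it is judged then, once.
Trained networks look in the newest picture that a camera, given by its name, has taken for a name from the list of things; names that differ only in an ending like _2 or _b are one class to them, and where a whole thing is asked for, a point or a joint stands for the part that bears it (a point fixed in the world has none). Each returns a list of dicts, best first, with "score" (0 to 1); they miss things now and then, are a little off and sometimes report something else, mostly with a low value. They report only what shows in the picture. A call takes as long as a camera call.
- spot_in(camera, name): "point" ([x, y, z] in mm, in the coordinates of the camera as it stood for that picture, good to about 4 mm: the middle of the surface that is visible of it).
- regions_of(camera, name): "pixels" (400x640 bool, what is visible of it).
- place_of(camera, name): "point" ([x, y, z] in mm, in the coordinates of the camera as it stood for that picture, good to about 4 mm: a listed point, or the origin of a listed thing).
Readings, each from a call of its own:
- read_t(): time.
- read_qpos(): joint angles.
- read_joint_velocities(): joint speeds.
- read_effort(): joint torques, N m.
- read_tcp_pos(): TCP position.
- read_orientation(): TCP orientation.
- read_contact_force(): force on the tool from outside, world axes, zero at the start.
- read_wrist_torque(): the same for the moment, N m.
- read_opening(): opening from 0.0 (shut) to 1.0 (fully open).
- read_gripper_force(): force on a finger pad.
Only numpy, scipy, OpenCV 4.12 (cv2) and the standard library are available. Lean on these libraries where they do the work, as an engineer would, in place of code of your own. Each camera call takes 0.05 s, during which the arm holds its last target. There are 200 camera calls.

TASK

The water bath has been drained and its vials are to be unloaded. Take the knobbed lid off the bath and, without dropping it, lay it flat and knob up in the white drip tray. Then squeeze in the release button on the side of the lift handle inside the bath, pull the telescoping lift up past its first stop to the second, topmost stop, and finish still holding it up there for me; leave the other things on the bench where they are.

Things in the scene. Friction and masses are not known exactly. Their poses are not given: they have to be found in the camera images.
- bath: White square laboratory water bath, 240 x 240 mm, 145 mm high, fixed to the bench; origin at the centre of its underside, z up. Open round steel well in its top, 186 mm across, 105 mm deep, with the telescoping lift standing in its centre. A grey control panel 35 mm deep is on its -x side.
- lid: Loose round steel lid, 208 mm across, about 0.35 kg, on the bath at the start. Origin at the centre of its underside, z up. A plug 176 mm across reaches from the origin up to 5 mm; the flange above it rests on the bath's top, so the origin is then 140 mm above the bench. It rises to 15 mm above the origin in the middle, where the knob stands.
- knob (a point): Centre of the lid's knob, 41 mm above the lid's origin on its axis: a round black knob 34 mm across and 30 mm high, on a thinner stem 11 mm high. Lid and knob rise to 56 mm above the lid's origin.
- tray: Shallow white plastic drip tray fixed to the bench, 270 x 270 mm outside, 14 mm high, walls and floor 4 mm thick, empty. Origin at the centre of its underside.
- tray_in (a point): Centre of the upper face of the drip tray's floor, 4 mm above the bench.
- lift: The telescoping lift. Its handle is an upright black block on top of its column, 26 x 26 mm, 34 mm high, hidden under the lid at first. Origin at the block's centre, 119 mm above the bench when down, z up; axes parallel to the bath's. The steel release button is on its +y side. The well is free 65 mm to either y side; vial tops around it, 55 mm from the axis, are 26 mm below the origin.
- grip (a point): Where to pinch: the middle of block and button when squeezed, 1 mm to +y of the lift's origin. The button is 16 mm wide (x), 22 mm high (z), stands 8 mm proud at rest and 2 mm when fully in: the pinch along the lift's y is 34 mm wide at rest, 28 mm squeezed. A pinch along x does not touch the button.
- extension (a joint): Height of the telescoping lift (handle, tubes and a disc with six clipped vials, about 0.4 kg) in m: 0 down, 0.05 first stop, 0.10 second stop, the hard end of its travel. With the button out a catch locks it at 0 and 0.05; there is none at 0.10 and it sinks back to the first stop when let go. It takes about 5 to 7 N to pull with the button squeezed.
- button (a joint): Travel of the release button into the handle in m: 0 out, 0.006 fully in; spring, about 6 N when fully in. It frees the lift when pressed more than 0.004. It springs back out at the first stop if it is not kept squeezed.
- spatula: bystander: steel spatula, 190 mm long, lying on the bench
- vial: bystander: single capped vial, 22 mm across, 42 mm high
- reagent: bystander: amber bottle, 72 mm across, 170 mm high
- beaker: bystander: glass beaker, 72 mm across, 95 mm high
- mortar: bystander: white porcelain mortar, 100 mm across, 55 mm high
- jar: bystander: white jar, 64 mm across, 90 mm high
- timer: bystander: flat grey bench timer, 50 x 70 mm, 24 mm high

How it is judged (in metres and radians):
On the way, in this order (a step that is already met when the one before it is completed fails the run):
1. the lid lies flat in the drip tray, knob up, let go (horizontal distance between lid and tray_in below 0.03 m and z of lid in the frame of tray_in below 0.006 m and angle between lid's own z axis and vertical below 0.06 rad and contact force between lid and the fingers below 0.1 N and linear speed of lid below 0.03 m/s), for 0.2 s.
2. the release button is squeezed in with the lift still down (value of joint button above 0.004 m and value of joint extension below 0.01 m and contact force between lift and the fingers above 2 N), for 0.05 s.
3. the lift is pulled up to its second stop (value of joint extension above 0.094 m and contact force between lift and the fingers above 2 N), for 0.2 s.
At the end, for the whole second after the job is handed in: The gripper is still holding the handle, button squeezed, with the lift at rest within 6 mm of its second stop (0.10 m), and the lid lies at rest, flat and knob up, on the floor of the drip tray within 30 mm of its centre, touched by nothing of the robot (all of step 1 and all of step 3 and velocity of joint extension between -0.02 and 0.02 m/s and value of joint button above 0.003 m and contact force between lid and the arm below 0.1 N); the arm keeps its last pose, push and grip.
It fails at once if the lid is dropped (falls free from more than about 12 mm) (linear speed of lid above 0.5 m/s and contact force between lid and the fingers below 0.1 N).
It fails at once if another thing on the bench is pushed about or knocked over (distance of any of spatula, vial, reagent, beaker, mortar, jar, timer from where it was at the start of the episode above 0.03 m or angle between any of vial, reagent, beaker, jar's own z axis and vertical above 0.5 rad).
It also fails if it takes over 58 s, if anything falls off the work surface, if the arm or the gripper's body presses on something with over 40 N, if the wrist force passes 120 N, or if a joint passes its speed limit or range.

## Working session

There is one attempt and no reset: what is moved stays moved. The work goes in short steps, each a Python script; the robot and the scene stay as the last script left them, time stands still between calls to the robot, and variables do not carry over. Pictures are saved under pics/ and viewed, at most 10 in all, crops included, and the job is handed in when it is done.

```bash
mkdir -p pics; ls; cat > h.py <<'E'
import numpy as np, cv2
from bench import *
def world(cam,p):
    m=camera_model(cam); return np.array(m["rotation"])@np.array(p)+np.array(m["position"])
def pix2world(cam,depth,mask=None):
    m=camera_model(cam);K=np.array(m["K"]);
    v,u=np.nonzero((depth>0)&(mask if mask is not None else True)); d=depth[v,u]
    P=np.stack([(u-K[0,2])/K[0,0]*d,-(v-K[1,2])/K[1,1]*d,-d],1)
    return P@np.array(m["rotation"]).T+np.array(m["position"]),u,v
E
python3 - <<'E'
from h import *
for c in ("side","top"):
    im,d=capture(c); cv2.imwrite(f"pics/{c}0.png",im)
    m=camera_model(c); print(c,{k:(np.round(v,3).tolist() if not isinstance(v,str) else v) for k,v in m.items()}, (d>0).mean())
    for n in ("lid","knob","bath","tray","tray_in","lift","spatula","vial","reagent","beaker","mortar","jar","timer"):
        r=place_of(c,n); print(n,[(round(x["score"],2),world(c,x["point"]).round(0).tolist()) for x in r[:2]])
print(read_t())
E
```

```text
bench.py
pics
side {'K': [[505.731, 0.0, 313.398], [0.0, 505.731, 201.0], [0.0, 0.0, 1.0]], 'position': [241.423, -1135.079, 1095.588], 'rotation': [0.889, 0.015, -0.316]} 0.995921875
lid [(0.69, [638.0, -738.0, 1493.0])]
knob [(0.96, [635.0, -742.0, 1489.0]), (0.38, [705.0, -672.0, 1559.0])]
bath [(0.94, [668.0, -709.0, 1522.0])]
tray [(0.6, [708.0, -668.0, 1562.0])]
tray_in [(0.66, [705.0, -671.0, 1559.0])]
lift []
spatula [(0.72, [693.0, -683.0, 1547.0])]
vial [(0.39, [836.0, -540.0, 1690.0])]
reagent [(0.81, [904.0, -473.0, 1758.0])]
beaker []
mortar [(0.96, [734.0, -642.0, 1589.0])]
jar []
timer [(0.68, [547.0, -830.0, 1401.0])]
top {'K': [[368.29, 0.0, 320.051], [0.0, 368.29, 208.795], [0.0, 0.0, 1.0]], 'position': [436.582, 7.402, 1198.033], 'rotation': [0.142, 0.006, -1.566]} 0.9958828125
lid [(0.95, [2066.0, 1637.0, 2827.0])]
knob [(0.69, [2005.0, 1575.0, 2766.0])]
bath [(0.33, [2069.0, 1640.0, 2831.0])]
tray [(0.95, [2346.0, 1917.0, 3108.0])]
tray_in [(0.84, [2336.0, 1907.0, 3098.0]), (0.68, [2392.0, 1963.0, 3153.0])]
lift []
spatula [(0.74, [2320.0, 1891.0, 3082.0])]
vial [(0.49, [2351.0, 1922.0, 3113.0])]
reagent [(0.7, [2354.0, 1925.0, 3115.0])]
beaker [(0.66, [2376.0, 1946.0, 3137.0])]
mortar [(0.9, [2389.0, 1960.0, 3150.0])]
jar [(0.91, [2262.0, 1833.0, 3023.0])]
timer [(0.8, [2228.0, 1799.0, 2990.0]), (0.47, [2001.0, 1572.0, 2763.0])]
1.4
```

```bash
cat > h.py <<'E'
import numpy as np, cv2
from scipy.spatial.transform import Rotation as Ro
from bench import *
def cam(c):
    m=camera_model(c); return np.array(m["K"]),np.array(m["position"]),Ro.from_euler("xyz",m["rotation"]).as_matrix()
def world(c,p):
    K,t,R=cam(c); return R@np.array(p)+t
def pix2world(c,depth,mask=True):
    K,t,R=cam(c)
    v,u=np.nonzero((depth>0)&mask); d=depth[v,u]
    P=np.stack([(u-K[0,2])/K[0,0]*d,-(v-K[1,2])/K[1,1]*d,-d],1)
    return P@R.T+t,u,v
E
python3 - <<'E'
from h import *
for c in ("side","top"):
    im,d=capture(c); np.save(f"{c}_d.npy",d)
    for n in ("lid","knob","bath","tray","tray_in","spatula","vial","reagent","beaker","mortar","jar","timer"):
        r=place_of(c,n); print(c,n,[(round(x["score"],2),world(c,x["point"]).round(0).tolist()) for x in r[:2]])
    P,u,v=pix2world(c,d)
    s=(abs(P[:,0]-450)<350)&(abs(P[:,1])<600); print(c,"bench z", np.percentile(P[s,2],[5,25,50,75]).round(1))
E
```

```text
side lid [(0.67, [514.0, 241.0, 140.0]), (0.17, [775.0, -25.0, 5.0])]
side knob [(0.9, [516.0, 241.0, 187.0])]
side bath [(0.81, [516.0, 246.0, 0.0])]
side tray [(0.91, [541.0, -205.0, 1.0]), (0.49, [538.0, -201.0, 3.0])]
side tray_in [(0.79, [541.0, -204.0, 2.0])]
side spatula [(0.74, [533.0, -1.0, 3.0])]
side vial [(0.56, [691.0, 1.0, 2.0]), (0.16, [537.0, -205.0, 2.0])]
side reagent [(0.94, [767.0, 117.0, 5.0])]
side beaker [(0.68, [772.0, -24.0, -0.0])]
side mortar [(0.89, [560.0, -498.0, 3.0])]
side jar [(0.68, [691.0, 2.0, 5.0])]
side timer [(0.55, [388.0, 479.0, 3.0])]
side bench z [-0.9  1.8  4.4 44.5]
top lid [(0.97, [520.0, 246.0, 140.0])]
top knob [(0.82, [519.0, 248.0, 177.0])]
top bath []
top tray [(0.58, [544.0, -202.0, -1.0])]
top tray_in [(0.67, [543.0, -205.0, 6.0])]
top spatula [(0.81, [532.0, -5.0, -3.0])]
top vial [(0.52, [567.0, -498.0, 0.0]), (0.39, [689.0, -2.0, 3.0])]
top reagent [(0.97, [771.0, 117.0, 2.0])]
top beaker [(0.83, [776.0, -27.0, -2.0]), (0.43, [532.0, -7.0, -4.0])]
top mortar [(0.84, [564.0, -498.0, 1.0])]
top jar [(0.66, [538.0, 496.0, -5.0])]
top timer [(0.55, [389.0, 478.0, -1.0])]
top bench z [-3.7 -1.1  1.   8.9]
```

View pics/top0.png

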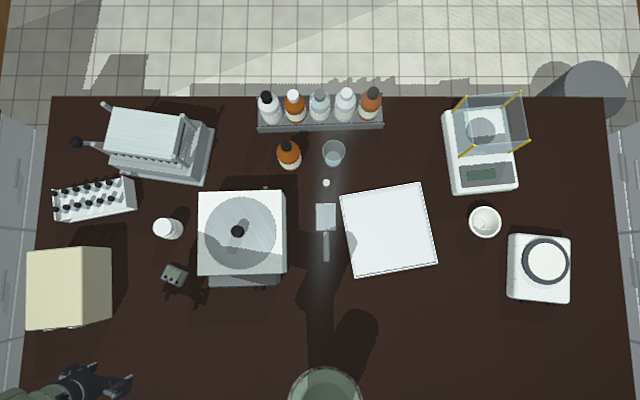

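View pics/side0.png

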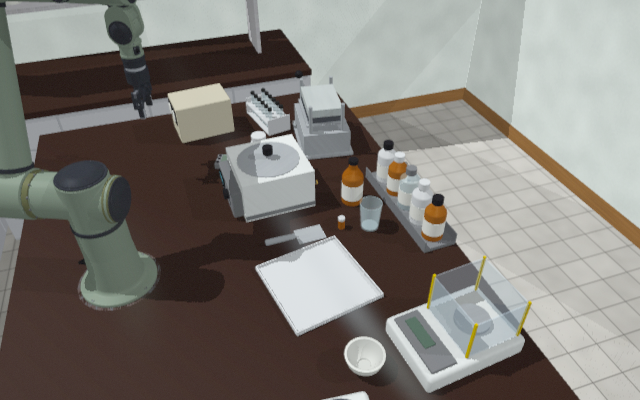

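The top view shows the bath at about (241,232) with its knob at (237,231), the empty tray at (388,230) turned by about 10°, and the spatula between them at (326,230). The side view agrees: knob at (267,150), tray at (320,283). Next I'll refine these with depth.

```bash
python3 - <<'E'
from h import *
for c in ("side","top"):
    d=np.load(f"{c}_d.npy"); P,u,v=pix2world(c,d)
    x,y,z=P.T
    k=(np.hypot(x-518,y-245)<40)&(z>170)&(z<215)
    k2=k&(z>np.percentile(z[k],90)-5)
    print(c,"knob n",k.sum(),"x",x[k].min().round(1),x[k].max().round(1),"y",y[k].min().round(1),y[k].max().round(1),"zmax",np.percentile(z[k],[50,90,98]).round(1),"top mean",P[k2].mean(0).round(1))
    f=(np.hypot(x-518,y-245)>50)&(np.hypot(x-518,y-245)<95); s=f&(z>120)&(z<180); print(" lid surface z",np.median(z[s]).round(1))
    for nm,cx,cy,lo,hi,R in (("bathtop",518,245,132,160,150),("tray",542,-204,-99,25,0)):
        if nm=="bathtop":
            s=(abs(x-cx)<R)&(abs(y-cy)<R)&(z>lo)&(z<hi); print(" ",nm,np.median(z[s]).round(1),cv2.minAreaRect(P[s][:,:2].astype(np.float32)))
        else:
            r=regions_of(c,"tray")
            for q in r[:1]:
                Q,_,_=pix2world(c,d,cv2.erode(q["pixels"].astype(np.uint8),np.ones((2,2)))>0)
                inn=np.hypot(Q[:,0]-cx,Q[:,1]-cy)<110
                print(" ",nm,len(Q),q["score"],"floor z",np.median(Q[inn,2]).round(1),cv2.minAreaRect(Q[:,:2].astype(np.float32)))
            im=None
    h=(abs(x-518)<190)&(abs(y-245)<190)&(z>60); print("  max z near bath",z[(abs(x-518)<120)&(abs(y-245)<120)].max().round(1))
# reach/IK for plan
def t(p,yaw):
    q=solve_ik(p,[np.pi,0,yaw]); print(p,round(yaw,2),None if q is None else np.round(q,2))
print(read_orientation())
for yaw in (0,np.pi/2,-np.pi/2,np.pi):
    t([518,246,182],yaw);t([518,246,320],yaw);t([518,246,230],yaw);t([542,-204,45],yaw);t([542,-204,200],yaw)
E
```

```text
side knob n 107 x 500.8 533.5 y 224.0 259.5 zmax [191.1 199.4 201.3] top mean [517.2 239.7 198. ]
 lid surface z 154.2
  bathtop 150.2 ((518.5300903320312, 246.3875732421875), (243.52764892578125, 255.93826293945312), 2.6260783672332764)
  tray 7030 0.6 floor z 6.4 ((542.21533203125, -194.79653930664062), (281.4845275878906, 289.99920654296875), 10.493242263793945)
  max z near bath 201.9
top knob n 135 x 502.4 534.1 y 225.0 257.5 zmax [194.7 197.2 198.5] top mean [518.8 241.  195.4]
 lid surface z 151.4
  bathtop 148.4 ((520.9274291992188, 243.97384643554688), (240.7421875, 241.14501953125), 1.89022696018219)
  tray 6956 0.89 floor z 3.7 ((540.7677001953125, -207.8863067626953), (271.19415283203125, 276.3656921386719), 10.468067169189453)
  max z near bath 200.0
[-3.14155794e+00  1.73833277e-05  2.84076861e+00]
[518, 246, 182] 0 [ 0.31  0.42 -0.23  0.92  0.   -2.83]
[518, 246, 320] 0 [ 0.31  0.34  0.    1.24  0.   -2.83]
[518, 246, 230] 0 [ 0.31  0.38 -0.16  1.03  0.   -2.83]
[542, -204, 45] 0 [-0.49  0.59 -0.36  0.63  0.    2.65]
[542, -204, 200] 0 [-0.49  0.41 -0.19  0.97  0.    2
[... 185 characters left out ...]
4, 45] 1.57 [-0.49  0.59 -0.36  0.63  0.    1.08]
[542, -204, 200] 1.57 [-0.49  0.41 -0.19  0.97  0.    1.08]
[518, 246, 182] -1.57 [ 0.31  0.42 -0.23  0.92  0.   -1.26]
[518, 246, 320] -1.57 [ 0.31  0.34  0.    1.24  0.   -1.26]
[518, 246, 230] -1.57 [ 0.31  0.38 -0.16  1.03  0.   -1.26]
[542, -204, 45] -1.57 [-0.49  0.59 -0.36  0.63  0.   -2.06]
[542, -204, 200] -1.57 [-0.49  0.41 -0.19  0.97  0.   -2.06]
[518, 246, 182] 3.14 [ 0.31  0.42 -0.23  0.92  0.    0.31]
[518, 246, 320] 3.14 [0.31 0.34 0.   1.24 0.   0.31]
[518, 246, 230] 3.14 [ 0.31  0.38 -0.16  1.03  0.    0.31]
[542, -204, 45] 3.14 [-0.49  0.59 -0.36  0.63  0.   -0.49]
[542, -204, 200] 3.14 [-0.49  0.41 -0.19  0.97  0.   -0.49]
```

```bash
python3 - <<'E'
from h import *
t0=read_t()
D=[np.pi,0,np.pi]
move_ptp([518.3,242,290],D)
movel([518.3,242,210],max_speed=150)
hit=movel([518.3,242,179],max_speed=60,threshold=8)
print("hit",hit,read_tcp_pos(),read_contact_force())
grip(0.0,50)
print("open",read_opening(),read_gripper_force(),read_contact_force(),read_t())
movel([518.3,242,189],max_speed=30)
print(read_opening(),read_gripper_force(),read_contact_force())
movel([518.3,242,320],max_speed=120)
print(read_opening(),read_contact_force(),read_wrist_torque(),read_t(),t0)
for c in("top","side"):
    im,d=capture(c); cv2.imwrite(f"pics/{c}1.png",im)
    for n in("lid","lift","grip"): print(c,n,[(round(x["score"],2),world(c,x["point"]).round(1).tolist()) for x in place_of(c,n)[:2]])
E
```

```text
hit False [518.2802148  241.9475583  178.85942318] [ 0.579565    0.33573821 -0.15682648]
open 0.38498199774987385 49.85970318317413 [-0.26380172  1.75358647  3.30118672] 6.3583
0.3845617829953499 49.779027700424194 [ 0.33066684  0.29534638 -2.69033183]
0.38279146783898277 [ 0.17957419 -0.33348939 -2.76940163] [ 0.02344351 -0.01230053  0.05840864] 8.0833 2.8
top lid [(0.9, [517.0, 239.8, 276.7])]
top lift [(0.53, [544.2, -199.5, -3.0])]
top grip []
side lid [(0.63, [514.5, 237.4, 279.4]), (0.58, [537.8, -202.7, 4.1])]
side lift [(0.9, [518.1, 245.7, 117.2])]
side grip [(0.79, [516.1, 244.7, 122.2]), (0.3, [516.1, 237.7, 325.3])]
```

View pics/side1.png

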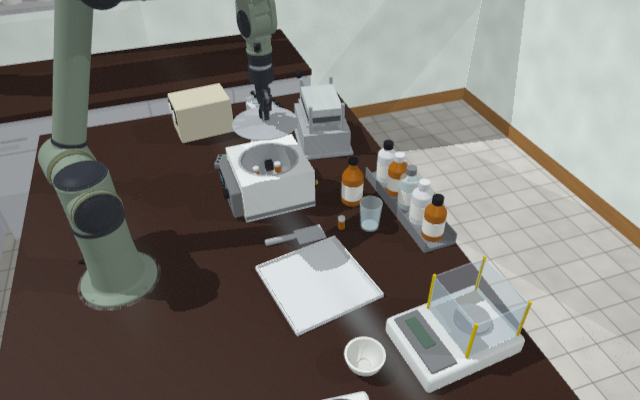

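The side picture shows the lid held level under the gripper at (264,122), and the handle is now visible in the well at (269,165). Next I carry the lid to the tray.

```bash
python3 - <<'E'
from h import *
movel([541.5,-205,250],max_speed=170)
movel([541.5,-205,54],max_speed=120)
f0=read_contact_force()
hit=movel([541.5,-205,40],max_speed=20,threshold=3)
print("hit",hit,read_tcp_pos(),f0,read_contact_force(),read_opening())
c="top";im,d=capture(c);
print([(round(x["score"],2),world(c,x["point"]).round(1).tolist()) for x in place_of(c,"lid")[:2]],read_t())
E
```

```text
hit True [ 541.46194956 -204.99986368   43.60257889] [-0.5149145 -0.0273065 -2.8731368] [-1.02621208  0.56418212  4.50255616] 0.38497469329456274
[(0.89, [540.8, -205.3, 3.8])] 13.725
```

```bash
python3 - <<'E'
from h import *
grip(1.0,50); dwell(0.3)
movel([541.5,-205,120],max_speed=80); movel([541.5,-205,260],max_speed=200)
for c in("top","side"):
    im,d=capture(c); np.save(f"{c}_d2.npy",d)
    for n in("lid","tray_in","lift","grip"): print(c,n,[(round(x["score"],2),world(c,x["point"]).round(1).tolist()) for x in place_of(c,n)[:2]])
    P,u,v=pix2world(c,d);x,y,z=P.T
    s=(abs(x-519)<28)&(abs(y-245)<28)&(z>105); k=s&(z>128)
    print(c,s.sum(),"ztop",np.percentile(z[s],[50,90,99]).round(1),"top pts",k.sum(),P[k].mean(0).round(1),"x",x[k].min(),x[k].max(),"y",y[k].min(),y[k].max())
    L=[l for l in regions_of(c,"lid")[:1]]
    for q in L:
        Q,_,_=pix2world(c,d,q["pixels"]); f=(Q[:,2]<25); A=np.c_[Q[f,:2],np.ones(f.sum())]; print(" lid plane",np.linalg.lstsq(A,Q[f,2],rcond=None)[0].round(3),Q[f].mean(0).round(1))
    j=(u.min(),); m=cv2.resize(im[100:300,170:310] if c=="top" else im[120:230,200:340],None,fx=4 if c=="side" else 3,fy=4 if c=="side" else 3,interpolation=cv2.INTER_CUBIC); cv2.imwrite(f"pics/{c}2.png",m)
print(read_t())
E
```

```text
top lid [(0.8, [541.4, -205.9, 1.8])]
top tray_in [(0.23, [770.2, 116.8, 1.4])]
top lift [(0.74, [522.0, 243.8, 117.7]), (0.71, [522.1, 245.0, 120.6])]
top grip [(0.83, [520.6, 246.1, 118.3])]
top 110 ztop [133.5 137.1 139.8] top pts 87 [519.8 244.  134.3] x 507.6448337919917 531.3793524899256 y 230.7029891598123 261.43089331928314
 lid plane [-1.0000e-03 -1.4000e-02  1.3427e+01] [ 533.5 -187.5   15.5]
side lid [(0.86, [536.8, -209.5, 3.4])]
side tray_in []
side lift [(0.68, [517.6, 248.5, 114.9]), (0.22, [564.0, -500.3, 2.3])]
side grip [(0.59, [517.3, 247.8, 121.0])]
side 100 ztop [128.7 139.4 142.1] top pts 52 [518.8 240.2 135.7] x 506.6891271819076 531.9607038373882 y 227.02117958192503 263.76426966528334
 lid plane [-0.    0.   18.14] [ 537.8 -215.1   18. ]
17.1583
```

View pics/top2.png

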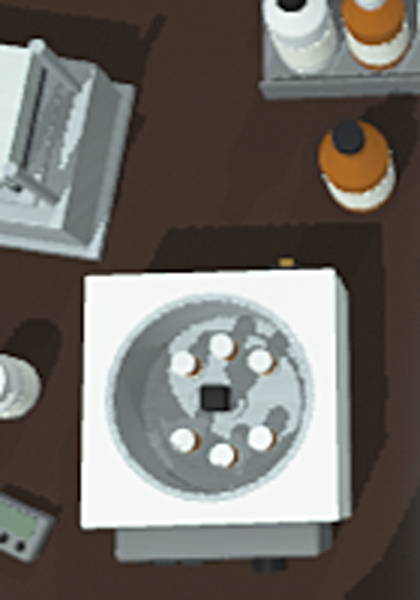

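View pics/side2.png

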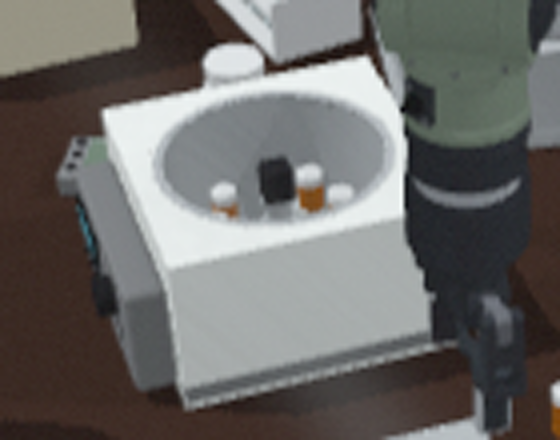

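The lid lies flat in the tray, about 1 mm off centre. The crops show the handle at the centre of the well (crop pixel (215,398) from the top), free to both y sides, and the bath turned by about +0.04 rad. Now the pinch along the lift's y.

```bash
python3 - <<'E'
from h import *
D=[np.pi,0,np.pi+0.038]; D[2]-=2*np.pi if D[2]>np.pi else 0
x,y=519.8,245.6
move_ptp([541.5,-205,260],[np.pi,0,np.pi]); 
movel([x,y,240],rot=D,max_speed=200)
print(read_qpos().round(2) if hasattr(read_qpos(),'round') else read_qpos())
grip(0.75,40)
movel([x,y,160],max_speed=120)
print("hit",movel([x,y,117],max_speed=50,threshold=6),read_tcp_pos())
grip(0.0,40); dwell(0.2)
print(read_opening(),read_gripper_force(),read_contact_force(),read_wrist_torque(),read_t())
E
```

```text
[ 0.31  0.38 -0.14  1.05 -0.    0.28]
hit False [520.06341563 245.69475631 117.25763156]
0.3154586205473803 39.99816834926605 [-1.31782161  7.22441252  2.88741139] [ 1.48849797  0.25052591 -0.21192402] 22.6083
```

The opening of 0.315 means 28 mm, so the button is fully in. I'll take out the side force, then pull.

```bash
python3 - <<'E'
from h import *
p=np.array([519.8,246.6,117]); movel(p.tolist(),max_speed=10)
print(read_contact_force(),read_opening())
for dz,s in ((20,30),(52,40),(96,40)):
    movel((p+[0,0,dz]).tolist(),max_speed=s)
    print(dz,np.round(read_tcp_pos(),1),np.round(read_contact_force(),1),read_opening())
h=movel((p+[0,0,103]).tolist(),max_speed=15,threshold=12)
dwell(0.4)
print(h,read_tcp_pos(),read_contact_force(),read_opening(),read_gripper_force(),read_t())
c="side";im,d=capture(c);cv2.imwrite("pics/side3.png",im)
for n in("lift","lid"): print([(round(q["score"],2),world(c,q["point"]).round(1).tolist()) for q in place_of(c,n)[:2]])
capture("top");print([(round(q["score"],2),world("top",q["point"]).round(1).tolist()) for q in place_of("top","lid")[:1]])
E
```

```text
[-1.00524885  4.38394449  5.89763494] 0.3168593613921748
20 [520.2 248.1 136.8] [ 1.6  6.4 -3.6] 0.32049436756223953
52 [520.2 248.1 168.8] [ 1.8  5.5 -4.1] 0.31389597341786923
96 [520.2 248.1 212.7] [ 2.4  5.7 -4. ] 0.31880030441406354
True [520.07912039 248.12597502 217.50846021] [ 5.28548015 -1.29467939 -4.91361377] 0.31351242577942384 44.64166760444641 26.7167
[(0.88, [515.3, 246.0, 217.2])]
[(0.6, [535.7, -205.3, 5.4]), (0.24, [531.8, -1.6, 0.2])]
[(0.72, [542.7, -206.9, 4.7])]
```

View pics/side3.png

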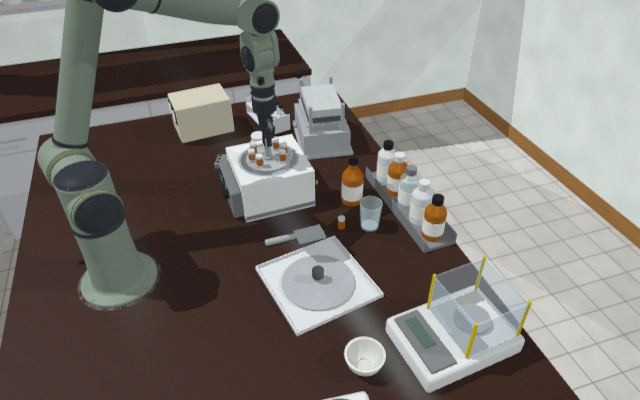

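The vial disc is up level with the bath rim at (268,155), and the lid lies flat in the tray at (318,281). The tool has risen 100 mm and met the hard stop, with the button still squeezed, so I'm handing in.

```bash
python3 -c "
from bench import *
print(read_tcp_pos(),read_opening(),read_gripper_force(),sign_off())"
```

```text
the job is handed in; nothing more can be done
[520.08713856 248.11201057 217.64761733] 0.31578424727450305 44.650830030441284 None
```

The job is handed in, though no verdict came back: the lid lies flat and knob up in the drip tray, and the gripper is holding the lift at its second stop (100 mm up, against the hard end) with the button squeezed in.

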